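Clip the work light on the telescoping mast, raise the mast to its second stop and hold it

TASK

Take the clip-on work light off the tray wall and clip it onto the top edge of the yellow tab of the bench mast, pushed fully home and upright, then let go of it. Then squeeze the red release button in the mast's black grip head and, keeping it pressed, pull the head straight up past the first stop to the second stop (all the way up). Finish while still holding the head up there with the button squeezed in; never let the light drop, and leave the mug, the glue bottle and the battery pack where they stand.

Things in the scene. Friction and masses are not known exactly. Their poses are not given: they have to be found in the camera images.
- light: Clip-on work light, 85 g: two orange levers on a steel pin, sprung like a clothes peg, jaws down, handles up; grey lamp barrel (21 mm across) at x +13 to +31, z +4 to +25 mm. Origin: roof of the jaw slot, which rests on the edge it is clipped to; z up, x along the edge, y across it. Levers 24 mm wide in x; jaws reach 24 mm below the origin and grip 6 mm. May be clipped either way round.
- lever_l (a joint): Opening angle of the light's jaws (both levers turn alike): 0 = gripping a 6 mm plate, 0.28 = wholly open.
- tray: Fixed plywood tray 150 x 130 x 70 mm, walls 6 mm, holding a wax tin (top 79 mm above the bench) and a blue box. Origin: centre of its underside. At the start the light is clipped upright on its right-hand (own -y) wall, whose rim runs along own x at y = -62 mm, 70 mm above the bench.
- mast_base: Telescoping mast, fixed upright on the bench by a round grey foot 104 mm across. Origin: centre of the foot's underside; z up; own +x points from the mast to the yellow tab, the red button is on the own +y side.
- head (a point): Centre of the mast's black grip head, 163 mm above the bench when down; moves with the mast, axes as mast_base. Head 40 x 34 x 48 mm, from 26 mm below to 22 mm above this point. Pinch along own y, one finger on the red button (+y), one on the -y face: 41.5 mm across, 35.5 mm with the button in. The tubes below are at most 45 mm across and begin 42 mm under it.
- tab (a point): Middle of the usable top edge of the yellow tab, 105 mm from head in own +x, 128 mm above the bench when down; moves with the mast, axes as mast_base. The tab is an upright plate 6 mm thick in y, 43 mm tall; its edge runs along x, free for 38 mm towards the mast and 45 mm outward. The light belongs here: its origin on this point, within 25 mm along the edge.
- mast (a joint): Height of the mast's head above its lowest place, m: 0 at the start, first stop 0.056, second stop (end of travel) 0.110. With the button out a catch blocks it at 0 and at the first stop. No catch at the second stop: let go, it sinks to about 0.07 (from below the first stop, to 0.015) and rests on the catch. Weighs about 0.4 kg, friction 1 N.
- button (a joint): Travel of the red release button, m: 0 out, 0.006 wholly in; the catch is free beyond 0.0045. Springs back; 3 N to start, 6 N wholly in.
- mug: Orange mug, 81 x 113 x 101 mm, a bystander; origin under its centre.
- glue_bottle: Pale glue bottle with red nozzle, 60 mm across, 204 mm tall, a bystander; origin under its centre.
- battery_pack: Black power tool battery, 118 x 79 x 57 mm, a bystander; origin under its centre.
- light_grip (a point): Point between the light's two handles, 48 mm above the light's origin, axes as light. Round rubber ridges here are 47 mm across outside in y: pinch them along y (the handles end 5 mm higher). About 11 N opens the jaws wholly (20 N is fine): the ridges are then about 26 mm across and the jaws gape 13 mm wider than the 6 mm wall.
- button_face (a point): Middle of the face of the red button when out, 24.5 mm from head in own +y (this point does not move in with the button). Button 24 mm wide (x), 28 mm high, stands out 7.5 mm. A pinch of 15 N or more across the head presses it wholly; 25 to 30 N also carries the mast.
There are look-alikes about, which are no part of the job. What is shaped like the light but purple is not meant.

How it is judged:
By the outcome, as a careful person would: the job done as asked, in the order asked, and still so for the second after the job is handed in, while the arm keeps its last pose, push and grip.
It also fails if it takes over 61 s, if anything falls off the work surface, if the arm or the gripper's body presses on something with over 40 N, if the wrist force passes 120 N, or if a joint passes its speed limit or range.

ROBOT

A 7-joint arm with a two-finger parallel gripper is mounted at the origin on a cart in front of the work surface, level with it; the furniture and walls round the work are solid. World frame = base frame: x ahead of the robot, y to its left, z up, the work surface at z = 0. Lengths are in mm, angles in rad, forces in N, time in s.
With the tool pointing down it reaches from about 400 to 875 mm from the base axis. Payload 4.4 kg.
Tool frame: the origin (TCP) lies at the very end of the fingers, on their centre line; the grasp point (between the pads) lies 19 mm behind it; z points along the fingers, y is the direction in which the jaws open and shut (so a half turn about z gives the same grasp; the last joint's range is limited). The gripper opens to 85 mm and grips with 20 to 120 N. Pads are 22 mm wide; open, the fingers measure 114 mm over their backs; the gripper's body (76 mm by 85 mm) begins 54 mm behind the grasp point. The pads swing forward as they close: fully open they stand 13 mm farther back than shut.
Start: joints at [-1.365, 0.628, 0.038, 1.517, -0.027, 0.996, -0.02], TCP at [174.478, 626.159, 231.313] pointing down, gripper open.
Joint ranges: [-3.06, 3.06], [-0.37, 2.12], [-1.25, 1.32], [0.18, 2.47], [-1.1, 4.24], [0.23, 1.98], [-2.94, 2.94]. Speed limits (rad/s): [2.57, 2.57, 3.14, 3.14, 3.14, 3.14, 3.14].

INTERFACE

Orientations are given as [roll, pitch, yaw] about the fixed x, y, z axes, in that order (R = Rz(yaw) Ry(pitch) Rx(roll)).
In Python, from cell import ctrl gives the robot as it stands.
- The arm moves only by the shell command python3 -m crank 'ROWS' [OPENING]. ROWS is JSON, a list that holds one entry, the list of rows, each a list of 6 numbers: the shift along the tool's x, y, z in units of 30 mm (1.0 is 30 mm), then the turn, a rotation vector about the tool's x, y, z in units of 6 degrees (1.0 is 6 degrees). In form: [[[tx, ty, tz, rx, ry, rz], ...]]. A call has 1 to 12 rows; each row shifts and turns the pose as measured when the row begins, along the tool's axes as they then stand; what a row does not reach is not made up. A row lasts 1/12 s, in which the tool goes at most 41.7 mm and 7.16 degrees, less where a joint would pass 70% of its speed; a pose out of reach is approached as far as the arm can. A call is refused whole if a number of a shift passes 1 or a number of a turn 1, either way. A call with a gripper value outside its range is refused whole. OPENING is the gripper command: -1 is fully open, 1 is shut, values between are in proportion, set as the call begins (- or left out, the last holds). The fingers move at their own pace and stop on an object; the grip force is fixed at half the most. Time passes only in rows, so rows that do not move let the fingers close. It gives the time, the measured TCP pose, the force and the opening at its end, in the units of the state.
- ctrl.read_state(): the state, without advancing time (a new reading comes with each control period).
- ctrl.get_image(name): name is "scene" or "top"; returns a dict with "color" (420x560x3 uint8, red, green, blue), "depth" (420x560 float32, mm along the optical axis (not along the pixel's ray), 0 where there is no reading), "camera_matrix" (3x3 intrinsics, pixels), "R" (3x3) and "t" (3): a world point X has camera coordinates R X + t. Camera axes: x right, y down, z forward; pixel columns grow to the right and rows downward; lengths in mm; the calibration is good to about 2 mm. A picture is of the moment at which its call begins.
- ctrl.finish_job(): hands the job in, once; it reports no verdict.
Trained networks look in a picture, given as the dict that the camera call returned (one of the last four; its "shot" number tells which), for a name from the list of things; names that differ only in an ending like _2 or _b are one class to them, and where a whole thing is asked for, a point or a joint stands for the part that bears it (a point fixed in the world has none). Each returns a list of dicts, best first, with "conf" (0 to 1); they miss things now and then, are a little off and sometimes report something else, mostly with a low value. They report only what shows in the picture. A call takes as long as a camera call. They do not tell look-alikes from the thing itself.
- ctrl.search_frame(query, picture): "extent" ([centre column, centre row, width, height] in pixels, round what is visible of it).
The state is a dict: "clock": time; "qpos": joint angles; "qd": joint speeds; "tau": joint torques, N m; "eef_pos": TCP position; "tool_rot": TCP orientation; "force": force on the tool from outside, world axes, zero at the start; "torque": the same for the moment, N m; "width": finger opening in mm.
Only numpy, scipy, OpenCV 4.12 (cv2) and the standard library are available. Lean on these libraries where they do the work, as an engineer would, in place of code of your own. Each camera call takes 0.05 s, during which the arm holds its last target. There are 200 camera calls.

## Working session

There is one attempt and no reset: what is moved stays moved. The work goes in short steps, Python scripts to look and compute and a shell command to move; the robot and the scene stay as the last step left them, time stands still between calls to the robot, and variables do not carry over. Pictures are saved under pics/ and viewed, about 8 in all and at most 12, crops included, and the job is handed in when it is done.

```bash
mkdir -p pics; ls; python3 - <<'E'
from cell import ctrl
import cv2,numpy as np
s=ctrl.read_state();print({k:np.round(v,3) for k,v in s.items()})
ims=[]
for n in("scene","top"):
    p=ctrl.get_image(n);np.savez(f"{n}0.npz",**p)
    cv2.imwrite(f"pics/{n}0.png",cv2.resize(p["color"][:,:,::-1],(800,600),interpolation=cv2.INTER_CUBIC))
    print(n,np.round(-p["R"].T@p["t"]),p["R"][2].round(2))
    for q in("light","tray","mast_base","head","tab","mug","glue_bottle","battery_pack","button"):
        print(q,[(np.round(d["extent"]),round(d["conf"],2)) for d in ctrl.search_frame(q,p)][:3])
E
```

```text
pics
{'clock': np.float64(0.0), 'qpos': array([-1.365,  0.629,  0.038,  1.518, -0.027,  0.996, -0.02 ]), 'qd': array([ 0.001,  0.   , -0.   , -0.   ,  0.001, -0.   ,  0.001]), 'tau': array([-0.0000e+00, -5.6341e+01,  1.2270e+00, -1.9343e+01,  1.1000e-02,
        1.1000e-02, -0.0000e+00]), 'eef_pos': array([174.3  , 625.549, 230.392]), 'tool_rot': array([-3.14,  0.  ,  2.87]), 'force': array([ 0.476, -0.311,  0.266]), 'torque': array([ 0.005, -0.01 ,  0.029]), 'width': np.float64(85.631)}
scene [ -10. -742.  886.] [ 0.5   0.61 -0.62]
light [(array([269., 212.,  18.,  26.]), 0.8), (array([296., 215.,  12.,  22.]), 0.56), (array([238., 188.,  16.,  26.]), 0.54)]
tray [(array([232., 190.,  57.,  44.]), 0.64)]
mast_base [(array([264., 260.,  60.,  71.]), 0.6)]
head [(array([267., 236.,  56.,  26.]), 0.74), (array([231., 190.,  58.,  43.]), 0.72)]
tab [(array([268., 235.,  55.,  28.]), 0.95)]
mug [(array([175., 186.,  29.,  40.]), 0.75), (array([235., 182.,  10.,  12.]), 0.7)]
glue_bottle [(array([358., 232.,  25.,  60.]), 0.65), (array([379., 310.,  47.,  48.]), 0.61)]
battery_pack [(array([379., 312.,  46.,  48.]), 0.56), (array([236., 182.,   7.,   5.]), 0.16)]
button []
top [ 522.  -13. 1336.] [ 0.08  0.01 -1.  ]
light [(array([210., 210.,  13.,  11.]), 0.71), (array([268., 185.,  16.,  14.]), 0.71), (array([248., 203.,   7.,  14.]), 0.49)]
tray []
mast_base [(array([299., 244.,  28.,  64.]), 0.78)]
head [(array([299., 246.,  13.,  39.]), 0.61)]
tab [(array([301., 241.,  18.,  57.]), 0.76), (array([209., 209.,  11.,   8.]), 0.72)]
mug [(array([161., 257.,  32.,  33.]), 0.69)]
glue_bottle [(array([331., 169.,  24.,  23.]), 0.74)]
battery_pack [(array([383., 210.,  41.,  37.]), 0.77)]
button []
```

```bash
python3 - <<'E'
import cv2,numpy as np
a=np.load("scene0.npz")["color"][140:320,140:400,::-1];b=np.load("top0.npz")["color"][130:310,140:400,::-1]
o=[cv2.resize(x,(800,554),interpolation=cv2.INTER_CUBIC) for x in(a,b)]
cv2.imwrite("pics/c1.png",o[0]);cv2.imwrite("pics/c2.png",o[1])
E
```

```text
(no output)
```

View pics/c1.png

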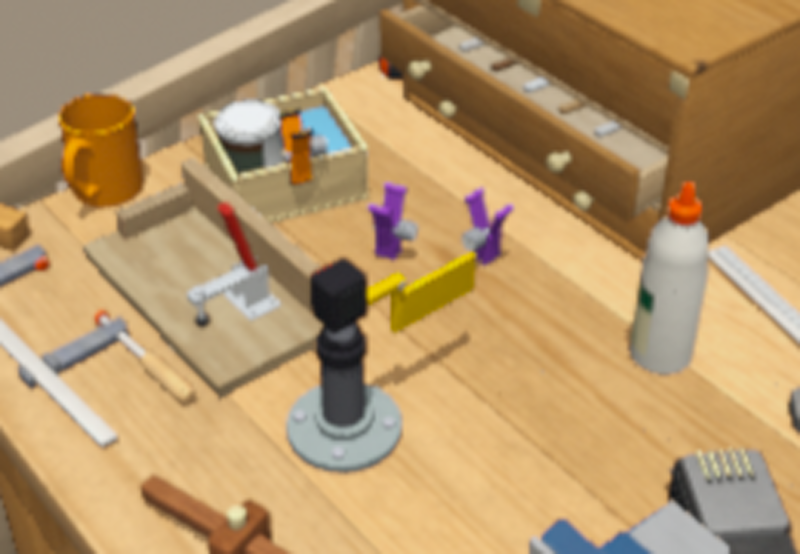

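View pics/c2.png

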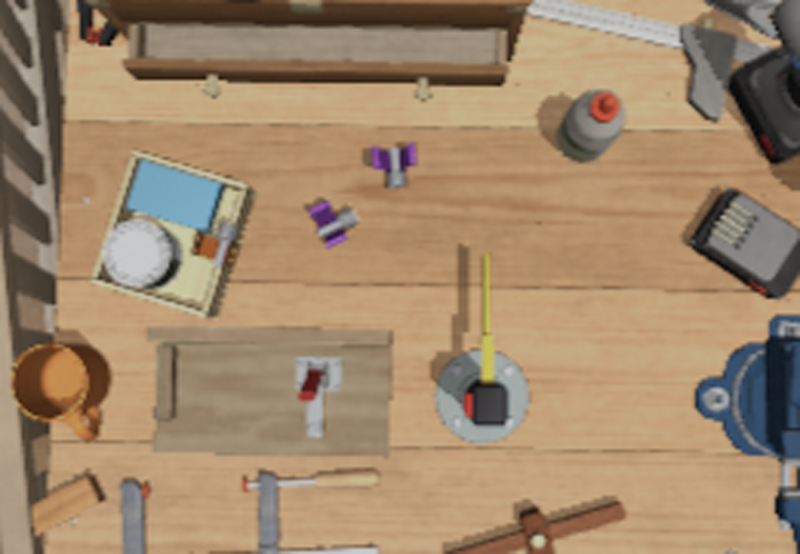

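The top crop shows three candidates: orange at crop (213,240) on the tray's right wall, purple at (395,163) and purple at (333,222). Only the orange one fits, because the light must be orange and on the tray wall. The mast's tab points to +x (up in the picture) and its button is on +y.

```bash
cat > h.py <<'E'
import numpy as np,cv2
def cloud(p):
    d=p["depth"];K=p["camera_matrix"];v,u=np.indices(d.shape)
    c=np.stack([(u-K[0,2])/K[0,0]*d,(v-K[1,2])/K[1,1]*d,d],-1)
    return (c-p["t"])@p["R"]
def ext(n,P):
    if len(P)<3: print(n,len(P));return
    r=cv2.minAreaRect(P[:,:2].astype(np.float32))
    print(n,len(P),"med",np.median(P,0).round(1),"lo",np.percentile(P,3,0).round(1),"hi",np.percentile(P,97,0).round(1),"rect",np.round(r[0],1),np.round(r[1],1),round(r[2],1))
E
python3 - <<'E'
from h import *
for n in("scene","top"):
    p=dict(np.load(n+"0.npz"));X=cloud(p);hsv=cv2.cvtColor(p["color"],cv2.COLOR_RGB2HSV).astype(int)
    H,S,V=[hsv[...,i] for i in range(3)];ok=p["depth"]>0;z=X[...,2]
    print(n)
    yel=(H>=24)&(H<=34)&(S>180)&(V>110)&ok&(z>70);ext("yellow",X[yel])
    u,v=np.meshgrid(np.arange(560),np.arange(420))
    P=X[yel]; Q=P[P[:,2]>np.percentile(P[:,2],60)]
    if n=="top":
        box=(u>195)&(u<225)&(v>195)&(v<222)
    else: box=(u>220)&(u<255)&(v>170)&(v<205)
    lt=box&(S>170)&(H<20)&ok&(z>75);ext("light orange",X[lt]);t=X[lt];ext("light top",t[t[:,2]>np.percentile(t[:,2],95)-12])
    gr=box&(S<60)&ok&(z>72)&(z<97);ext("lamp grey",X[gr])
    if n=="top":
        tb=(u>165)&(u<226)&(v>174)&(v<235)
        rim=tb&(z>66)&(z<74)&ok&(S<130);ext("rim",X[rim])
        hb=(u>285)&(u<312)&(v>245)&(v<275)
        dark=hb&(V<90)&(S<120)&(z>170)&ok;ext("head",X[dark])
        red=(u>285)&(u<300)&(v>245)&(v<275)&((H<8)|(H>172))&(S>150)&ok;ext("button",X[red])
    else:
        hb=(u>235)&(u<265)&(v>220)&(v<250);dark=hb&(V<90)&(z>120)&ok;ext("head",X[dark])
    if n=="top":
        # fit right wall rim: points on rim nearest -y side
        R=X[rim][:,:2];np.save("rim.npy",X[rim])
        y=X[yel];o=y[y[:,0]>np.percentile(y[:,0],40)];print("tab line yaw",np.degrees(np.arctan(np.polyfit(o[:,0],o[:,1],1)[0])),o.mean(0))
E
```

```text
scene
yellow 387 med [549.9 -69.1 117.2] lo [493.7 -73.6  91.5] hi [602.4 -65.  150.2] rect [539.3 -68. ] [133.3  20.4] 6.8
light orange 93 med [605.9 205.5 100.6] lo [595.3 194.   76.6] hi [616.2 230.8 122. ] rect [608.1 212.1] [42.3 20. ] 76.7
light top 38 med [607.8 224.8 113.1] lo [594.9 193.3 106. ] hi [616.5 231.6 123.8] rect [605.9 212.6] [43.  15.7] 70.5
lamp grey 158 med [620.8 278.   81.8] lo [592.4 197.   72.8] hi [645.  321.5  96. ] rect [612.8 257.5] [ 77.9 137.9] 8.8
head 356 med [450.  -80.3 171.9] lo [438.8 -86.8 124. ] hi [471.8 -58.  189.1] rect [455.3 -72.4] [30.9 36.8] 86.9
top
yellow 0Traceback (most recent call last):
  File "<stdin>", line 8, in <module>
    return _quantile_unchecked(
        a, q, axis, out, overwrite_input, method, keepdims, weights)
    return _ureduce(a,
                    func=_quantile_ureduce_func,
    ...<5 lines>...
                    overwrite_input=overwrite_input,
                    method=method)
    r = func(a, **kwargs)
    result = _quantile(arr,
                       quantiles=q,
    ...<2 lines>...
                       out=out,
                       weights=wgt)
    slices_having_nans = np.isnan(arr[-1, ...])
                                  ~~~^^^^^^^^^
IndexError: index -1 is out of bounds for axis 0 with size 0
```

```bash
python3 - <<'E'
from h import *
p=dict(np.load("top0.npz"));X=cloud(p);hsv=cv2.cvtColor(p["color"],cv2.COLOR_RGB2HSV).astype(int)
H,S,V=[hsv[...,i] for i in range(3)];ok=p["depth"]>0;z=X[...,2];v,u=np.indices(z.shape)
hb=(u>285)&(u<312)&(v>205)&(v<275)
y=hb&(H>=20)&(H<=36)&(S>150)&ok&(v<262);ext("yel px",np.c_[u[y],v[y],z[y]])
# intersect yellow pixels with z=128 plane (tab: rows above 238)
K,R,t=p["camera_matrix"],p["R"],p["t"];C=-R.T@t
def atz(uu,vv,zz):
    r=np.linalg.inv(K)@np.array([uu,vv,np.ones_like(uu)],float);r=R.T@r;return (C[:,None]+r*(zz-C[2])/r[2]).T
yt=y&(v<236);Y=atz(u[yt],v[yt],128);ext("tab@128",Y);print("yaw",np.degrees(np.polyfit(Y[:,0],Y[:,1],1)[0]))
print("tab z",np.percentile(z[yt],[10,50,90]))
d=hb&(v>245)&(z>175)&ok;ext("head top",X[d])
r=hb&(v>245)&((H<8)|(H>172))&(S>150)&ok;B=atz(u[r],v[r],170);ext("button@170",B)
box=(u>195)&(u<225)&(v>195)&(v<222)
lt=box&(S>165)&((H<14))&ok;print("light px",u[lt].min(),u[lt].max(),v[lt].min(),v[lt].max(),z[lt].round());ext("light@120",atz(u[lt],v[lt],120))
tb=(u>165)&(u<228)&(v>174)&(v<240)
rim=tb&(z>63)&(z<75)&ok;ext("rim",X[rim]);
W=atz(u[rim],v[rim],70)
import cv2
r=cv2.minAreaRect(W[:,:2].astype(np.float32));print(cv2.boxPoints(r).round(1))
E
```

```text
yel px 14 med [297.  245.5 133.5] lo [296.4 214.4 113. ] hi [299.  254.  161.3] rect [298. 234.] [ 3. 40.] 1.4
tab@128 6 med [591.6 -67.7 128. ] lo [584.3 -67.8 128. ] hi [599.  -67.6 128. ] rect [591.6 -67.7] [15.7  0. ] 0.7
yaw 0.7088358637487209
tab z [117.17181959 119.88731226 121.15083269]
head top 171 med [456.9 -72.6 184.1] lo [439.4 -90.7 176.4] hi [474.4 -52.1 188.1] rect [456.7 -70.1] [35.5 41.7] 1.0
button@170 21 med [455.8 -52.5 170. ] lo [446.8 -55.6 170. ] hi [465.8 -49.4 170. ] rect [457.2 -52.5] [20.8  6. ] 0.8
light px 204 214 207 214 [120. 110. 122. 114. 105. 100.  97. 117. 107. 103.  98.  91.  90. 113.
 111. 103.  95.  91. 117. 112. 102. 105.  95.  88.  91. 120. 110. 102.
  97.  96.  83. 100.  94. 107.  91.]
light@120 35 med [607.8 216.1 120. ] lo [598.5 193.9 120. ] hi [617.3 225.4 120. ] rect [606.2 208.8] [32.5 16.8] 76.9
rim 503 med [573.4 260.2  68.5] lo [516.3 168.1  63.6] hi [707.  339.5  74.6] rect [599.6 238.3] [200.1 187.4] 74.5
[[482.6 167. ]
 [662.6 116.6]
 [716.1 308.1]
 [536.2 358.4]]
```

```bash
python3 - <<'E'
from h import *
p=dict(np.load("top0.npz"))
K,R,t=p["camera_matrix"],p["R"],p["t"];C=-R.T@t
def atz(q,zz):
    q=np.array(q,float);r=np.linalg.inv(K)@np.c_[140+q[:,0]*.325,130+q[:,1]*.325,np.ones(len(q))].T;r=R.T@r;return (C[:,None]+r*(zz-C[2])/r[2]).T[:,:2].round(1)
c=atz([(133,153),(251,187),(213,314),(95,281)],70);print(c,np.degrees(np.arctan2(*(c[1]-c[2])[::-1])),np.degrees(np.arctan2(*(c[0]-c[3])[::-1])))
print("handles",atz([(207,245)],115),"lamp",atz([(226,228)],95))
print("tab ends",atz([(486,255),(488,335)],128),"arm",atz([(488,360)],145),"head",atz([(490,404)],185))
p=dict(np.load("scene0.npz"));X=cloud(p);h=cv2.cvtColor(p["color"],cv2.COLOR_RGB2HSV).astype(int)
m=(h[...,0]>=24)&(h[...,0]<=34)&(h[...,1]>180)&(h[...,2]>110)&(X[...,2]>88)&(X[...,2]<126)&(X[...,0]>515)&(X[...,0]<605)
P=X[m];k=cv2.fitLine(P[:,:2].astype(np.float32),cv2.DIST_HUBER,0,.01,.01).ravel();print(len(P),np.degrees(np.arctan2(k[1],k[0])),k)
u=np.indices(m.shape)[1]
m2=(h[...,2]<90)&(X[...,2]>145)&(X[...,2]<182)&(u>235)&(u<265)
Q=X[m2];v,uu=np.where(m2);print("head pts -y face",np.percentile(Q[:,1],[5,25,50,75]),"x",np.percentile(Q[:,0],[3,97]))
# tray right outer wall face
b=np.indices(m.shape)[0];w=(u>212)&(u<265)&(b>185)&(b<212)&(X[...,2]>15)&(X[...,2]<62)
W=X[w];k=cv2.fitLine(W[:,:2].astype(np.float32),cv2.DIST_HUBER,0,.01,.01).ravel();print(len(W),np.degrees(np.arctan2(k[1],k[0])),k)
E
```

```text
[[710.6 307.6]
 [675.9 179.5]
 [539.3 216. ]
 [572.3 343. ]] -14.960130322642483 -14.357470262604489
handles [[609.5 216.3]] lamp [[629.1 200.7]]
tab ends [[603.  -70.6]
 [522.  -73.6]] arm [[497.2 -73. ]] head [[456.  -73.4]]
249 0.76914734 [ 9.9990988e-01  1.3423751e-02  5.5975299e+02 -6.9194031e+01]
head pts -y face [-86.76653887 -85.57506535 -84.59942652 -74.54721599] x [438.65156965 471.79915457]
614 -16.637196 [ 9.5813692e-01 -2.8631049e-01  6.1756354e+02  2.0928462e+02]
```

```bash
python3 - <<'E'
from h import *
o=[]
for n,(c0,r0) in(("scene",(205,160)),("top",(185,180))):
    p=dict(np.load(n+"0.npz"));s=8
    im=cv2.resize(p["color"][r0:r0+50,c0:c0+50,::-1],None,fx=s,fy=s,interpolation=cv2.INTER_CUBIC)
    def pr(X):
        q=p["camera_matrix"]@(p["R"]@np.array(X)+p["t"]);q=q[:2]/q[2];return tuple(int(k) for k in ((q-[c0,r0]+.5)*s))
    a=np.radians(-15);ex=np.array([np.cos(a),np.sin(a),0]);ey=np.array([-np.sin(a),np.cos(a),0]);ez=np.array([0,0,1])
    C=np.array([608.5,201.6,70])
    cv2.line(im,pr(C-75*ex),pr(C+75*ex),(0,0,255),1)
    g=C+48*ez;cv2.line(im,pr(g-23.5*ey),pr(g+23.5*ey),(255,255,0),1);cv2.circle(im,pr(C),3,(255,0,255),-1)
    l=C+22*ex+14*ez;cv2.circle(im,pr(l),3,(0,255,0),-1)
    o.append(im)
cv2.imwrite("pics/c3.png",np.hstack(o))
E
```

```text
(no output)
```

View pics/c3.png

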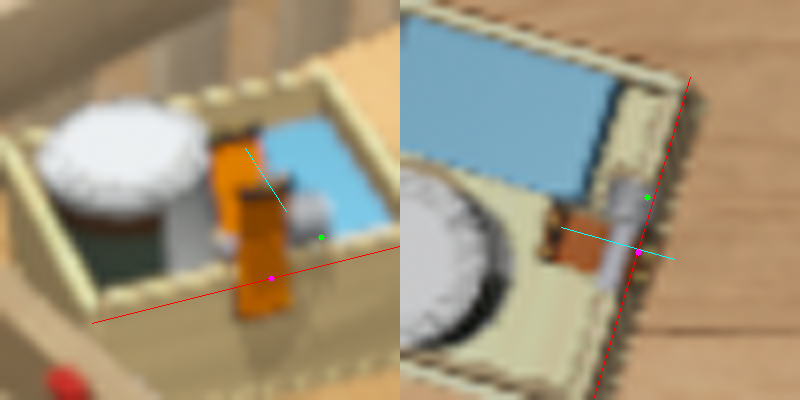

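```bash
python3 - <<'E'
from h import *
def mk(n,c0,r0):
    p=dict(np.load(n+"0.npz"));R=p["R"];C=-R.T@p["t"];Ki=np.linalg.inv(p["camera_matrix"])
    def f(x,y,z):
        r=R.T@(Ki@[c0+x/8-.5,r0+y/8-.5,1]);return (C+r*(z-C[2])/r[2])[:2].round(1)
    return f
s=mk("scene",205,160);t=mk("top",185-50,180)
a,b=s(265,188,123),s(240,132,123);print("handle tops scene",a,b,(a+b)/2,a-b)
print("rim scene",s(180,278,70),s(350,238,70),"jaw bottom near",s(264,318,47))
print("rim top",t(670,120,70),t(590,380,70))
print("far handle top view",t(548,225,123), "grey",t(630,180,95),t(607,290,95))
E
```

```text
handle tops scene [600.8 191. ] [615.6 229.4] [608.2 210.2] [-14.8 -38.4]
rim scene [579.9 224.8] [649.7 204.9] jaw bottom near [607.8 207.9]
rim top [663.3 190.1] [555.8 219.7]
far handle top view [615.  228.5] grey [635.9 201.6] [591.4 209.4]
```

```bash
python3 - <<'E'
from h import *
p=dict(np.load("top0.npz"));X=cloud(p).reshape(-1,3);X=X[p["depth"].ravel()>0]
q=dict(np.load("scene0.npz"));Y=cloud(q).reshape(-1,3);Y=Y[q["depth"].ravel()>0];A=np.r_[X,Y]
print(A.min(0),A.max(0))
for x in range(100,800,60):
    print(x,[int(np.percentile(c,98)) if len(c:=A[(abs(A[:,0]-x)<30)&(abs(A[:,1]-y)<30)][:,2])>5 else None for y in range(660,-200,-60)])
E
```

```text
[ -488.77696237 -1436.88438557  -916.34983688] [3428.10536802 1772.85912451  649.98391139]
100 [None, None, None, -225, 65, 62, None, None, 613, 590, 523, 17, 16, 14, 4]
160 [340, 553, 627, 647, 64, 62, -851, -847, 3, 5, 5, 4, 5, 5, 3]
220 [584, 611, 635, -171, 65, 6, 5, 5, 5, 5, 5, 5, 5, 5, 5]
280 [-852, None, -427, -185, 65, 6, 18, 14, 19, 15, 15, 5, 35, 56, 6]
340 [-851, None, None, -124, 66, 37, 18, 5, 19, 19, 22, 5, 6, 56, 35]
400 [None, None, None, 64, 65, 96, 27, 24, 23, 63, 23, 15, 17, 15, 5]
460 [None, None, None, 66, 102, 102, 53, 50, 23, 142, 24, 16, 188, 106, 5]
520 [None, None, -329, 66, 101, 102, 71, 73, 73, 72, 72, 44, 149, 13, 5]
580 [None, None, -243, 65, 60, 78, 84, 116, 122, 5, 4, 6, 130, 5, 5]
640 [None, None, -189, 65, 2, 79, 84, 122, 97, 78, 75, 6, 5, 5, 5]
700 [None, -425, -181, 65, 4, 5, 73, 73, 71, 6, 77, 76, 6, 5, 147]
760 [None, -417, -43, 65, 6, 6, 136, 139, 141, 135, 139, 141, 139, 6, 199]
```

```bash
python3 -m crank '[[[-0.97,-0.54,0,0,0,0],[-0.97,-0.54,0,0,0,0],[-0.97,-0.54,0,0,0,0],[-0.97,-0.54,0,0,0,0],[-0.97,-0.54,0,0,0,0],[-0.97,-0.54,0,0,0,0],[-0.97,-0.54,0,0,0,0],[-0.97,-0.54,0,0,0,0],[-0.97,-0.54,0,0,0,0],[-0.97,-0.54,0,0,0,0],[-0.97,-0.54,0,0,0,0],[-0.97,-0.54,0,0,0,0]]]' -1
```

```text
clock: 2.0
eef_pos: [462.9, 344.7, 229.0]
tool_rot: [3.134, -0.006, 2.89]
force: [0.6, 0.2, -0.9]
width: 85.2
```

```bash
python3 -m crank '[[[-0.83,-0.46,0,0,0,0],[-0.83,-0.46,0,0,0,0],[-0.83,-0.46,0,0,0,0],[-0.83,-0.46,0,0,0,0],[-0.83,-0.46,0.5,0,0,0],[-0.83,-0.46,0.5,0,0,0],[-0.8,-0.46,0.5,0,0,0],[0,0,0.5,0,0,0],[0,0,0,0,0,0],[0,0,0,0,0,0]]]' -1
python3 - <<'E'
from h import *
from cell import ctrl
s=ctrl.read_state();print(s["clock"],s["eef_pos"],s["tool_rot"])
o=[]
for n,(c0,r0) in(("scene",(205,140)),("top",(180,170))):
    p=ctrl.get_image(n);k=8
    im=cv2.resize(p["color"][r0:r0+70,c0:c0+50,::-1],None,fx=k,fy=k,interpolation=cv2.INTER_CUBIC)
    def pr(X):
        q=p["camera_matrix"]@(p["R"]@np.array(X)+p["t"]);q=q[:2]/q[2];return tuple(int(j) for j in ((q-[c0,r0]+.5)*k))
    t=np.array(s["eef_pos"]);cv2.circle(im,pr(t),3,(0,255,0),-1);y=s["tool_rot"][2];d=np.array([np.sin(y),-np.cos(y),0])
    for g in(-42.5,42.5):cv2.circle(im,pr(t+g*d),3,(255,255,0),-1)
    o.append(im)
cv2.imwrite("pics/c4.png",np.hstack(o))
E
```

```text
clock: 2.83
eef_pos: [622.5, 189.3, 167.5]
tool_rot: [3.134, 0.005, 2.875]
force: [0.7, 0.8, -0.1]
width: 85.3
2.8333 [622.50877609 189.26556511 167.53214903] [3.13397456 0.00483848 2.87471678]
```

View pics/c4.png

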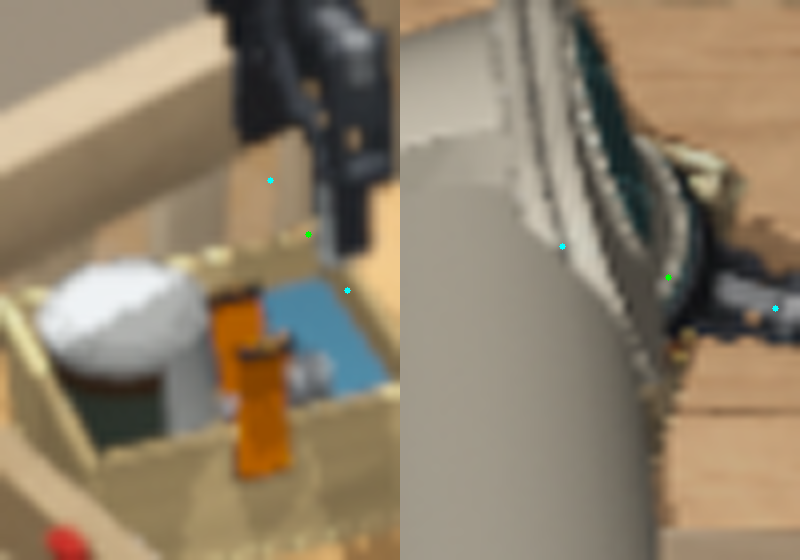

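```bash
python3 -m crank '[[[0.33,0.25,0,0,0,0],[0.3,0.22,0,0,0,0],[0,0,0,0,0,0],[0,0,0,0,0,0]]]' -1; python3 -m crank '[[[0,0,0.4,0,0,0],[0,0,0.4,0,0,0],[0,0,0.4,0,0,0],[0,0,0.2,0,0,0],[0,0,0,0,0,0],[0,0,0,0,0,0]]]' -1
```

```text
clock: 3.27
eef_pos: [604.3, 217.1, 171.7]
tool_rot: [3.128, 0.006, 2.884]
force: [-0.1, -0.6, -0.2]
width: 85.2
clock: 3.77
eef_pos: [603.7, 219.6, 125.7]
tool_rot: [3.127, 0.007, 2.887]
force: [-0.1, 0.7, -0.3]
width: 85.5
```

```bash
python3 -m crank '[[[-0.1,-0.15,0.2,0.07,0.04,0],[-0.1,-0.13,0.2,0.07,0.03,0],[0,0,0,0,0,0],[0,0,0,0,0,0],[0,0,0,0,0,0]]]' -1
```

```text
clock: 4.18
eef_pos: [609.0, 207.6, 112.4]
tool_rot: [-3.139, -0.001, 2.885]
force: [-0.2, 0.3, 0.5]
width: 85.7
```

```bash
python3 -m crank '[[[0,0,0.3,0,0,0],[0,0,0,0,0,0],[0,0,0,0,0,0],[0,0,0,0,0,0],[0,0,0,0,0,0]]]' -0.25
python3 - <<'E'
from h import *
from cell import ctrl
p=ctrl.get_image("scene");s=ctrl.read_state();print(s["force"],s["torque"],s["width"])
c0,r0=200,130
cv2.imwrite("pics/c5.png",cv2.resize(p["color"][r0:r0+75,c0:c0+80,::-1],None,fx=8,fy=8,interpolation=cv2.INTER_CUBIC))
E
```

```text
clock: 4.6
eef_pos: [609.3, 208.1, 103.1]
tool_rot: [-3.14, 0.0, 2.885]
force: [-0.4, 0.1, -0.1]
width: 53.9
[-0.10957987  0.00120299  0.26326081] [-0.03131672 -0.00230563 -0.03414337] 53.05614095512116
```

View pics/c5.png

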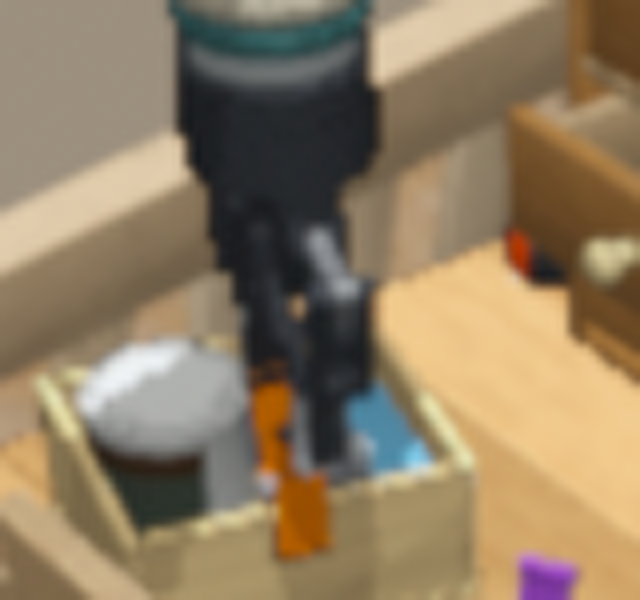

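```bash
python3 -m crank '[[[0,0,0,0,0,0],[0,0,0,0,0,0],[0,0,0,0,0,0]]]' 0.1; python3 -m crank '[[[0,0,0,0,0,0],[0,0,0,0,0,0],[0,0,0,0,0,0],[0,0,0,0,0,0]]]' 0.4
```

```text
clock: 4.9
eef_pos: [610.6, 209.3, 105.3]
tool_rot: [3.14, 0.003, 2.886]
force: [-0.0, -0.7, -0.5]
width: 38.6
clock: 5.23
eef_pos: [612.3, 210.1, 108.0]
tool_rot: [3.137, 0.007, 2.886]
force: [-0.6, -0.5, -1.0]
width: 25.3
```

```bash
python3 -m crank '[[[0,0,-0.3,0,0,0],[0,0,-0.5,0,0,0],[0,0,-0.6,0,0,0],[0,0,-0.6,0,0,0],[0,0,-0.6,0,0,0],[0,0,-0.2,0,0,0],[0,0,0,0,0,0]]]'
python3 - <<'E'
from h import *
from cell import ctrl
p=ctrl.get_image("scene");s=ctrl.read_state();print(s["force"],s["eef_pos"],s["width"])
c0,r0=190,110
cv2.imwrite("pics/c6.png",cv2.resize(p["color"][r0:r0+95,c0:c0+90,::-1],None,fx=6,fy=6,interpolation=cv2.INTER_CUBIC))
E
```

```text
clock: 5.82
eef_pos: [608.9, 208.6, 193.8]
tool_rot: [-3.141, -0.0, 2.886]
force: [0.5, -0.3, -0.9]
width: 25.6
[ 0.16870751 -0.51028298 -1.10022589] [608.83398662 208.54385887 193.32213073] 25.80599386763891
```

View pics/c6.png

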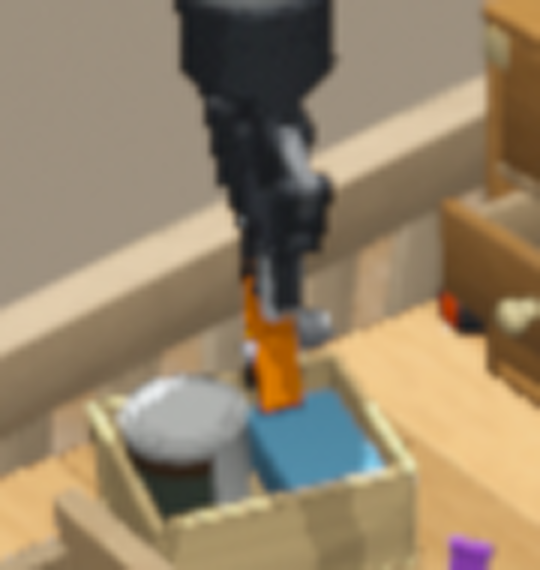

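```bash
python3 -m crank '[[[-0.05,-0.3,-0.2,0,0,0],[-0.08,-0.7,-0.2,0,0,0],[-0.09,-0.95,-0.1,0,0,0],[-0.09,-0.95,-0.1,0,0,0],[-0.09,-0.95,0,0,0,0],[-0.09,-0.95,0,0,0,0],[-0.09,-0.95,0,0,0,0],[-0.09,-0.95,0,0,0,0],[-0.08,-0.8,0,0,0,0],[-0.06,-0.6,0,0,0,0],[-0.05,-0.4,0,0,0,0],[0,0,0,0,0,0]]]'; python3 -m crank '[[[0,0,0,0,0,-0.5],[0,0,0,0,0,-0.8],[0,0,0,0,0,-0.7],[0,0,0,0,0,-0.4],[0,0,0,0,0,0],[0,0,0,0,0,0]]]'
```

```text
clock: 6.87
eef_pos: [557.0, -63.5, 202.2]
tool_rot: [-3.129, -0.022, 2.886]
force: [0.4, -0.3, -1.7]
width: 25.6
clock: 7.37
eef_pos: [553.0, -62.9, 198.6]
tool_rot: [-3.137, -0.033, -3.137]
force: [0.0, -0.5, -0.8]
width: 25.4
```

```bash
python3 -m crank '[[[-0.2,-0.07,0,-0.02,-0.16,-0.03],[-0.2,-0.06,0,-0.02,-0.16,-0.03],[0,0,0,0,0,0],[0,0,0,0,0,0]]]'
python3 - <<'E'
from h import *
from cell import ctrl
s=ctrl.read_state();print(s["eef_pos"],s["tool_rot"])
o=[]
for n,(c0,r0) in(("scene",(240,175)),("top",(270,195))):
    p=ctrl.get_image(n)
    im=cv2.resize(p["color"][r0:r0+80,c0:c0+55,::-1],None,fx=7,fy=7,interpolation=cv2.INTER_CUBIC)
    X=cloud(p);h=cv2.cvtColor(p["color"],cv2.COLOR_RGB2HSV).astype(int)
    if n=="scene":
        m=(h[...,0]<20)&(h[...,1]>170)&(h[...,2]>90)&(abs(X[...,0]-563)<40)&(abs(X[...,1]+67)<40)&(X[...,2]>110)
        ext("light",X[m])
        m=(h[...,0]>=24)&(h[...,0]<=34)&(h[...,1]>180)&(X[...,2]>88)&(X[...,0]>515)&(X[...,0]<605);ext("tab",X[m])
    o.append(im)
cv2.imwrite("pics/c7.png",np.hstack(o))
E
```

```text
clock: 7.7
eef_pos: [566.0, -65.8, 197.5]
tool_rot: [3.141, 0.003, -3.132]
force: [-0.8, 0.6, -0.9]
width: 26.0
[566.02327906 -65.8073467  197.49376049] [ 3.14122389e+00  2.64418770e-03 -3.13170120e+00]
light 178 med [560.1 -72.8 177.2] lo [553.3 -81.  145.2] hi [572.5 -54.1 216.7] rect [563.5 -67.2] [21.9 30.9] 0.8
tab 309 med [553.4 -69.4 113. ] lo [516.7 -71.7  91.3] hi [601.  -66.  144.5] rect [559.5 -66.6] [88.9 11.7] 2.4
```

View pics/c7.png

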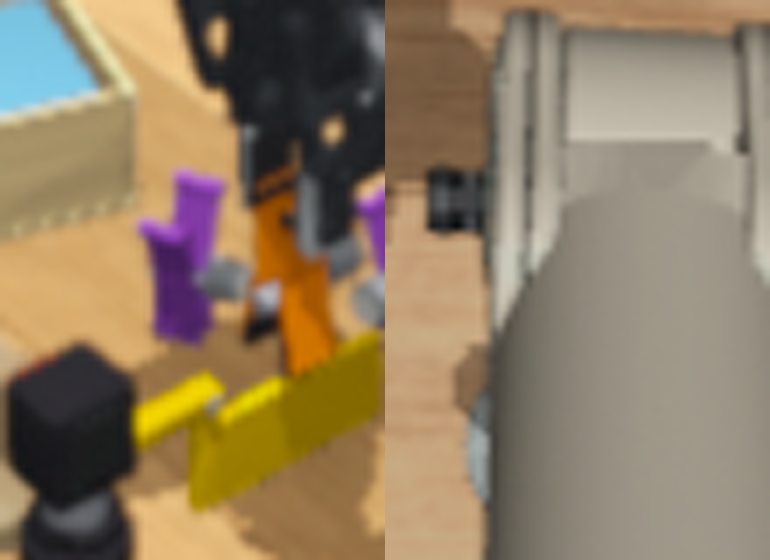

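```bash
python3 -m crank '[[[0.03,-0.02,0.2,0,0,0.03],[0,0,0.2,0,0,0],[0,0,0.2,0,0,0],[0,0,0.1,0,0,0],[0,0,0,0,0,0]]]'
```

```text
clock: 8.22
eef_pos: [564.6, -66.3, 174.1]
tool_rot: [3.141, 0.002, -3.135]
force: [-0.2, 0.2, -1.4]
width: 26.0
```

```bash
python3 -m crank '[[[0,0,0.12,0,0,0],[0,0,0.12,0,0,0],[0,0,0.05,0,0,0]]]';  python3 -m crank '[[[0,0,0.1,0,0,0],[0,0,0.1,0,0,0]]]'
```

```text
clock: 8.47
eef_pos: [565.2, -66.2, 165.2]
tool_rot: [3.141, 0.003, -3.135]
force: [-1.6, 0.6, 14.7]
width: 25.8
clock: 8.63
eef_pos: [568.6, -65.9, 163.0]
tool_rot: [3.141, 0.011, -3.135]
force: [-2.1, 1.0, 13.8]
width: 25.9
```

```bash
python3 -m crank '[[[0,0,0.06,0,0,0],[0,0,0.03,0,0,0],[0,0,0,0,0,0]]]' 0.0;  python3 -m crank '[[[0,0,0,0,0,0],[0,0,0,0,0,0],[0,0,-0.1,0,0,0],[0,0,-0.1,0,0,0]]]' -0.8
python3 - <<'E'
from h import *
from cell import ctrl
p=ctrl.get_image("scene")
c0,r0=240,175
cv2.imwrite("pics/c8.png",cv2.resize(p["color"][r0:r0+80,c0:c0+80,::-1],None,fx=7,fy=7,interpolation=cv2.INTER_CUBIC))
E
```

```text
clock: 8.88
eef_pos: [569.6, -66.8, 161.2]
tool_rot: [-3.141, 0.014, -3.135]
force: [0.4, 0.1, -1.0]
width: 42.3
clock: 9.22
eef_pos: [568.7, -66.4, 166.3]
tool_rot: [-3.141, 0.011, -3.136]
force: [0.1, -0.4, 0.0]
width: 77.1
```

View pics/c8.png

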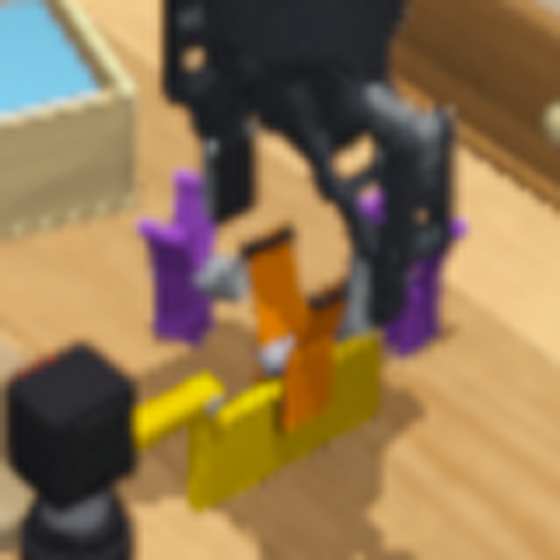

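```bash
python3 -m crank '[[[0,0,-0.4,0,0,0],[0,0,-0.5,0,0.05,0],[0,0,-0.5,0,0.05,0],[0,0,-0.3,0,0,0],[0,0,0,0,0,0]]]' -1; python3 -m crank '[[[0.4,0,0,0,0,0],[0.7,-0.01,0,0,0,0],[0.7,-0.01,0,0,0,0],[0.7,-0.01,0,0,0,0],[0.6,-0.01,0,0,0,0],[0.3,-0.01,0,0,0,0],[0,0,0,0,0,0],[0,0,0,0,0,0],[0,0,0,0,0,0]]]'
```

```text
clock: 9.68
eef_pos: [568.3, -65.7, 220.2]
tool_rot: [3.141, 0.0, -3.135]
force: [0.8, -0.2, 0.0]
width: 85.5
clock: 10.43
eef_pos: [461.6, -67.0, 217.2]
tool_rot: [3.14, 0.001, -3.134]
force: [0.3, -0.4, 0.5]
width: 85.5
```

```bash
python3 - <<'E'
from h import *
from cell import ctrl
p=ctrl.get_image("scene");X=cloud(p);h=cv2.cvtColor(p["color"],cv2.COLOR_RGB2HSV).astype(int)
H,S,V=[h[...,i] for i in range(3)];d=abs(X[...,0]-568)<25
m=(H<20)&(S>170)&(V>90)&d&(abs(X[...,1]+67)<40)&(X[...,2]>95);ext("light",X[m]);print(ctrl.read_state()["eef_pos"])
b=(V<80)&(X[...,2]>145)&(X[...,2]<180)&(abs(X[...,0]-457)<25)&(X[...,1]>-95)&(X[...,1]<-75);ext("head -y face",X[b])
E
```

```text
light 188 med [563.7 -74.4 154. ] lo [554.5 -83.7 118.3] hi [575.4 -50.1 180. ] rect [564.8 -67. ] [39.4 22.6] 85.1
[461.96132746 -67.02154128 217.16099219]
head -y face 137 med [453.  -85.1 163.1] lo [438.8 -88.  145.6] hi [471.4 -77.3 179.1] rect [454.2 -85.3] [10.9 34.9] 75.1
```

```bash
python3 -m crank '[[[0.1,-0.01,0.3,0,0,0],[0.08,0,0.5,0,0,0],[0,0,0.5,0,0,0],[0,0,0.5,0,0,0],[0,0,0.4,0,0,0],[0,0,0.1,0,0,0],[0,0,0,0,0,0],[0,0,0,0,0,0]]]' -1
```

```text
clock: 11.15
eef_pos: [466.2, -66.7, 145.3]
tool_rot: [3.14, 0.011, -3.132]
force: [-0.4, -1.2, 0.2]
width: 85.2
```

```bash
python3 -m crank '[[[0.17,-0.01,0,0,0.06,0.04],[0.17,-0.01,0,0,0.05,0.04],[0.02,0,0,0,0,0],[0,0,0,0,0,0]]]' -0.2; python3 -m crank '[[[0.03,0,0.02,0,0,0],[0.03,0,0.02,0,0,0],[0.03,0,0.02,0,0,0],[0.02,0,0.02,0,0,0]]]' 1
```

```text
clock: 11.48
eef_pos: [456.2, -67.5, 147.1]
tool_rot: [3.141, 0.002, -3.141]
force: [0.5, -0.2, -0.2]
width: 51.2
clock: 11.82
eef_pos: [455.8, -70.5, 147.8]
tool_rot: [-3.138, 0.011, -3.139]
force: [0.5, -0.1, 5.2]
width: 33.4
```

```bash
python3 -m crank '[[[0,0,-0.1,0,0.05,0],[0,0,-0.2,0,0.05,0],[0,0,-0.2,0,0,0],[0,0,-0.2,0,0,0]]]' 1; python3 - <<'E'
from cell import ctrl
print(ctrl.read_state()["force"])
E
```

```text
clock: 12.15
eef_pos: [455.5, -70.5, 168.5]
tool_rot: [-3.139, -0.002, -3.139]
force: [1.4, -1.4, -5.3]
width: 33.5
[ 1.42451517 -1.38677707 -5.26757297]
```

```bash
python3 -m crank '[[[0,0,-0.25,0,0,0],[0,0,-0.3,0,0,0],[0,0,-0.3,0,0,0],[0,0,-0.3,0,0,0],[0,0,-0.3,0,0,0],[0,0,-0.3,0,0,0],[0,0,-0.25,0,0,0],[0,0,-0.2,0,0,0]]]' 1
```

```text
clock: 12.82
eef_pos: [455.6, -70.5, 241.3]
tool_rot: [-3.139, 0.001, -3.139]
force: [2.7, -1.8, -6.3]
width: 33.4
```

```bash
python3 -m crank '[[[0,0,-0.2,0,0,0],[0,0,-0.2,0,0,0],[0,0,-0.15,0,0,0],[0,0,-0.15,0,0,0]]]' 1
```

```text
clock: 13.15
eef_pos: [455.2, -70.4, 258.6]
tool_rot: [-3.139, 0.0, -3.138]
force: [21.5, -3.7, -73.4]
width: 33.4
```

```bash
python3 -m crank '[[[0,0,-0.01,0,0,0]]]' 1; python3 -m crank '[[[0,0,-0.03,0,0,0]]]' 1
```

```text
clock: 13.23
eef_pos: [455.3, -70.4, 257.1]
tool_rot: [-3.139, -0.001, -3.137]
force: [3.2, -1.6, -2.4]
width: 32.9
clock: 13.32
eef_pos: [455.3, -70.4, 257.1]
tool_rot: [-3.139, -0.003, -3.136]
force: [1.8, -2.8, -4.1]
width: 33.7
```

```bash
python3 -m crank '[[[0,0,-0.07,0,0,0]]]' 1; python3 -m crank '[[[0,0,-0.07,0,0,0]]]' 1;  python3 -m crank '[[[0,0,-0.04,0,0,0]]]' 1
```

```text
clock: 13.4
eef_pos: [455.2, -70.4, 258.3]
tool_rot: [-3.139, -0.004, -3.136]
force: [9.5, -1.7, -36.2]
width: 33.1
clock: 13.48
eef_pos: [455.2, -70.4, 258.4]
tool_rot: [-3.139, -0.004, -3.136]
force: [13.1, -3.2, -42.6]
width: 33.0
clock: 13.57
eef_pos: [455.2, -70.4, 258.3]
tool_rot: [-3.139, -0.005, -3.136]
force: [4.2, -2.3, -13.2]
width: 33.2
```

```bash
python3 -m crank '[[[0,0,-0.05,0,0,0]]]' 1; python3 - <<'E'
from h import *
from cell import ctrl
p=ctrl.get_image("scene");X=cloud(p);h=cv2.cvtColor(p["color"],cv2.COLOR_RGB2HSV).astype(int)
H,S,V=[h[...,i] for i in range(3)]
m=(H<20)&(S>170)&(V>90)&(abs(X[...,0]-566)<30)&(abs(X[...,1]+67)<40)&(X[...,2]>170);ext("light",X[m])
y=(H>=24)&(H<=34)&(S>180)&(X[...,2]>170)&(X[...,0]>515)&(X[...,0]<610)&(abs(X[...,1]+67)<15);ext("tab",X[y])
s=ctrl.read_state();print(s["clock"],s["eef_pos"],s["force"],s["width"])
c0,r0=220,120
cv2.imwrite("pics/c9.png",cv2.resize(p["color"][r0:r0+160,c0:c0+110,::-1],None,fx=3.7,fy=3.7,interpolation=cv2.INTER_CUBIC))
E
```

```text
clock: 13.65
eef_pos: [455.1, -70.4, 258.3]
tool_rot: [-3.14, -0.006, -3.136]
force: [6.3, -3.1, -25.1]
width: 33.2
light 242 med [562.9 -74.4 264.9] lo [553.7 -86.4 227. ] hi [575.5 -50.2 293.9] rect [564.  -67.5] [43.5 24.9] 87.6
tab 293 med [544.9 -69.3 221.3] lo [516.3 -71.8 201.2] hi [602.8 -66.1 258.2] rect [561.3 -69.8] [12.  92.6] 87.6
13.7 [455.14578408 -70.37256794 258.3047644 ] [  6.4342895   -2.47983259 -22.93797062] 33.191070357356594
```

View pics/c9.png

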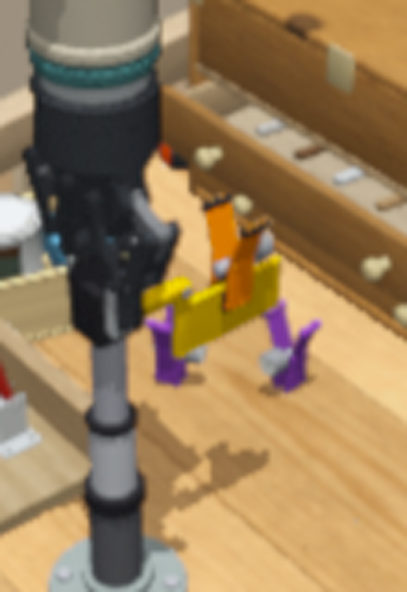

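```bash
python3 - <<'E'
from cell import ctrl
print(ctrl.finish_job())
E
```

```text
the job is handed in; nothing more can be done
None
```

I moved the orange light from the tray wall to the yellow tab. I then squeezed the mast's button, pulled the head up to the second stop, and handed the job in at 13.7 s, still holding it there.

**Light:** I pressed it down until the roof met the edge, with about 14 N of contact at the expected height, and then let go. The last picture shows it upright on the tab. It sits within a few mm of the middle of the usable edge, judging by the depth data.

**Mast:** In the depth data the tab's lower edge rose from about 91 to 201 mm, which matches the full 110 mm of travel. The arm was still pulling up with about 23 N against the stop.

**Checks that disagreed or went unmeasured:**
- **Grip width:** it read 33.2 mm, against the 35.5 mm given for the button fully in. I took this as a sensor offset. The head also passed the first stop without catching.
- **Wrist force:** it rose briefly to about 76 N when the head reached the stop, below the 120 N limit, and I eased it off.
- **Light travel:** its top edge read 114 mm of rise and its bottom 109 mm, which I put down to depth noise.
- **Bystanders:** I did not re-measure the mug, glue bottle or battery pack, but the arm's path kept clear of all three.

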